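# Ratchet the glue press down onto the acrylic display box

### The job

A freshly glued clear acrylic display box stands in the little glue press. Work the ratchet wrench on top of the press back and forth until the plate is pressed firmly onto the box (about 16 N of push at the middle of the wrench's grip), without over-tightening and cracking the box, then swing the wrench back to the stop on the robot's right, let go of it, and leave the things around the press where they are.

Things in the scene. Friction and masses are not known exactly. Their poses are not given: they have to be found in the camera images.
- press: Glue press, fixed to the table: plywood base 170 x 210 x 18 mm, two steel rods at y = +-90 mm, dark steel top plate 100 x 210 mm, its upper face 182 mm above the table. Origin: centre of the base's underside, straight below the wrench's pivot; z up, x away from the robot at yaw 0 (stands with yaw within +-0.3 rad). The wrench handle points to the press's -x.
- wrench (a joint): Swing of the ratchet wrench about its vertical pivot, rad. 0: handle along the press's -x. Positive is clockwise from above (grip moves to the press's +y, robot's left): drives the nut, lowers the plate. Negative is the free return: the pawl clicks over a tooth each 0.314 rad, the nut stays. Hard stops at -0.62 and +0.62: a force felt there is the stop, not the clamped box.
- grip (a point): Middle of the wrench's black rubber grip, on its axis, 135 mm from the pivot, 202 mm above the table. The grip is a level round bar 24 mm in diameter, lying radially from 90 to 195 mm from the pivot; the wrench stays at this height and only swings. Beside and below it is free air. A leftward stroke has up to 0.31 rad of empty travel, then takes about 7 N here; the return under 1 N.
- pivot (a point): Pivot of the wrench, fixed, in the middle of its 50 mm round head, 202 mm above the table over the press's origin. From the head to the grip runs a steel shank 14 mm wide, 12 mm high. A 12 mm stud stands up through the head, its top at most 255 mm above the table, and sinks with the plate.
- box_top (a point): Centre of the top of the clear acrylic cube box (80 mm, green ball inside) fixed in the press, 98 mm above the table. When the plate meets it, the push at the grip rises from 7 N, gently, by about 30 N per rad of further swing: clamped firmly from about 12 N, 16 N is right, over 21 N cracks the box. The thread holds what was tightened.
- plate_foot (a point): Centre of the underside (black rubber facing, 86 mm square) of the press plate. It sinks 30 mm per turn of the nut (4.8 mm per rad). It starts 12 to 24 mm above the box and meets it 98 mm above the table; pressed firmly the rubber has given by about 1 mm, at 2.6 mm the box cracks.
- stop_right (a point): Top of the right-hand stop pin, an 8 mm steel pin on the top plate, 214 mm above the table, 50 mm from the pivot; the shank rests against it at wrench angle -0.62. A like pin on the left stops it at +0.62.
- caddy: Bystander: blue plastic caddy 200 x 110 x 84 mm with sliding lid, loose, on the robot's right. Origin: centre of its underside.
- tin: Bystander: small stainless steel tin with hinged lid, 87 x 62 x 29 mm, loose, on the left. Origin: centre of its underside.
- kazoo_left: Bystander: yellow plastic kazoo 118 mm long, 41 mm high, loose, left beside the press. Origin: centre of its underside.
- kazoo_right: Bystander: the same kind of kazoo, right beside the press.

How it is judged (in metres and radians):
On the way:
1. the plate is pressed firmly onto the box (rubber squeezed by about 1 mm) (z of plate_foot in the frame of press below 0.0971 m), for 0.02 s.
At the end, for the whole second after the job is handed in: The plate has been pressed firmly (rubber squeezed about 1 mm) and still bears on the box (at least 0.3 mm below first touch), and the wrench rests within 0.2 rad of its right-hand stop, released (z of plate_foot in the frame of press below 0.0977 m and value of joint wrench below -0.42 rad and velocity of joint wrench between -0.05 and 0.05 rad/s).
It fails at once if the box is cracked by over-tightening (plate more than 2.6 mm below first touch) (z of plate_foot in the frame of press below 0.0954 m).
It fails at once if a bystander is displaced by more than 30 mm (distance of any of caddy, tin, kazoo_left, kazoo_right from where it was at the start of the episode above 0.03 m).
It also fails if it takes over 67 s, if anything falls off the work surface, if the arm or the gripper's body presses on something with over 40 N, if the wrist force passes 120 N, or if a joint passes its speed limit or range.

### The arm

A 7-joint arm with a two-finger parallel gripper is mounted at the origin on the work surface. World frame = base frame: x ahead of the robot, y to its left, z up, the work surface at z = 0. Lengths are in m, angles in degrees, forces in N, time in s.
With the tool pointing down it reaches from about 0.425 to 0.925 m from the base axis. Payload 6.8 kg.
Tool frame: the origin (TCP) lies midway between the tips of the shut fingers; the grasp point (between the pads) lies 19 mm behind it; x points along the fingers, y is the direction in which the jaws open and shut, and the axes are right-handed (so a half turn about x gives the same grasp; the last joint's range is limited). The gripper opens to 88 mm and grips with 3 to 60 N. Pads are 20 mm wide; open, the fingers measure 115 mm over their backs; the gripper's body (75 mm by 178 mm) begins 61 mm behind the grasp point.
Start: joints at [58.551, 27.33, 1.283, 89.118, -0.659, 63.558, -4.761], TCP at [0.288, -0.61, 0.223] pointing down, gripper open.
Joint ranges: [-169.35, 169.35], [-19.33, 120.38], [-80.79, 83.38], [13.8, 139.57], [-78.32, 258.32], [9.67, 109.79], [-169.56, 169.56]. Speed limits (degrees/s): [136.94, 136.94, 180, 180, 180, 180, 180].

### API

Orientations are given as [roll, pitch, yaw] about the fixed x, y, z axes, in that order (R = Rz(yaw) Ry(pitch) Rx(roll)).
In Python, from cell import sense, get_image, calibration, job_done, recognise, mark_of gives the robot as it stands.
- The arm moves only by the tool step_arm, never from a script. Its argument "moves" is a list of rows, each an object of numbers: "tx", "ty", "tz": the shift along the tool's x, y, z scaled (see below); "turn": the turn about the tool's x scaled (see below); "fingers": the finger opening in mm, from 0 to 87.8. A call has exactly 8 rows; each row shifts and turns the commanded pose from where the row before left it, along the tool's axes as they then stand; what a row does not reach is not made up. The controller multiplies each number of a shift by 200 mm and each number of a turn by 360 degrees. A row lasts 1/12 s, in which the tool goes at most 41.7 mm and 7.16 degrees, less where a joint would pass 70% of its speed; a pose out of reach is approached as far as the arm can. A call with a number of a shift or a turn outside -1 to 1 is refused whole. A call with a gripper value outside its range is refused whole. The fingers move at their own pace and stop on an object; "grip_force" is the grip in N (left out, the last holds). Time passes only in rows, so rows that do not move let the fingers close, or fill a call up. It gives the time, the measured TCP pose, the force and the opening at its end, in the units of the state.
- sense(): the state, without advancing time (a new reading comes with each control period).
- get_image(name): name is "side" or "top"; returns the picture (480x640x3 uint8, red, green, blue); there is no depth.
- calibration(name): a dict with "camera_matrix" (3x3 intrinsics, pixels), "distortion" ([k1, k2, p1, p2, k3] as OpenCV has them; the pictures are not rectified), "world_from_camera" (4x4, takes a point from camera to world coordinates). Camera axes: x right, y down, z forward; pixel columns grow to the right and rows downward; lengths in m; the calibration is good to about 2 mm. A picture is of the moment at which its call begins. calibration takes no time and is no camera call.
- job_done(): hands the job in, once; it reports no verdict.
Trained networks look in the newest picture that a camera, given by its name, has taken for a name from the list of things; names that differ only in an ending like _2 or _b are one class to them, and where a whole thing is asked for, a point or a joint stands for the part that bears it (a point fixed in the world has none). Each returns a list of dicts, best first, with "conf" (0 to 1); they miss things now and then, are a little off and sometimes report something else, mostly with a low value. They report only what shows in the picture. A call takes as long as a camera call.
- recognise(name, camera): "rect" ([left, top, right, bottom] in pixels, round what is visible of it).
- mark_of(name, camera): "centre" ([column, row] in pixels: a listed point, or the origin of a listed thing).
The state is a dict: "time_s": time; "joint_pos": joint angles; "dq": joint speeds; "joint_torque": joint torques, N m; "position": TCP position; "tool_rot": TCP orientation; "contact_force": force on the tool from outside, world axes, zero at the start; "wrist_torque": the same for the moment, N m; "opening": finger opening in m.
Only numpy, scipy, OpenCV 4.12 (cv2) and the standard library are available. Lean on these libraries where they do the work, as an engineer would, in place of code of your own. Each camera call takes 0.05 s, during which the arm holds its last target.

## Working session

There is one attempt and no reset: what is moved stays moved. The work goes in short steps, Python scripts to look and compute and a tool call to move; the robot and the scene stay as the last step left them, time stands still between calls to the robot, and variables do not carry over. Pictures are saved under pics/ and viewed, and the job is handed in when it is done.

Besides the shell and the picture viewer there is one more tool, called after "Request:" as name([rows], argument=value, ...), one row to a line, values as JSON. step_arm: Moves the arm, as the interface text tells. Shifts and turns lie within -1 to 1; 1 stands for 200 mm of shift or 360 degrees of turn. Its arguments: {"type":"object","properties":{"moves":{"type":"array"},"grip_force":{"type":"number"}},"required":["moves"]}

```bash
mkdir -p pics; ls; python3 - <<'E'
from cell import *
import cv2,numpy as np
print(sense())
for c in ("side","top"):
    im=get_image(c); cv2.imwrite(f"pics/{c}0.png",im[:,:,::-1])
    k=calibration(c); print(c,k)
    for n in ("grip","pivot","stop_right","box_top","plate_foot","press","caddy","tin","kazoo_left","kazoo_right"):
        print(n,[( [round(float(v)) for v in d["centre"]],round(d["conf"],2)) for d in mark_of(n,c)][:3])
print(sense()["time_s"])
E
```

```text
pics
{'time_s': 0.0, 'joint_pos': array([58.55084458, 27.37466857,  1.28034017, 89.17687456, -0.65743058,
       63.55838855, -4.76173851]), 'dq': array([ 0.0336976 , -0.01115812, -0.11634482,  0.04862711,  0.06767693,
       -0.03127381,  0.01939851]), 'joint_torque': array([ 8.28085581e-05, -5.82854569e+01,  1.53431632e+00, -2.72604561e+01,
       -5.43334801e-02,  1.69676350e-02,  1.78054952e-04]), 'position': array([ 0.28771392, -0.60995215,  0.22170564]), 'tool_rot': array([-84.9350789 ,  89.8974188 , 120.32152328]), 'contact_force': array([0.69710092, 0.4348578 , 0.2921327 ]), 'wrist_torque': array([ 0.02905496, -0.0222529 , -0.01248955]), 'opening': 0.0877680982539437}
side {'camera_matrix': array([[551.21029455,   0.        , 318.87128636],
       [  0.        , 551.21029455, 237.52112931],
       [  0.        ,   0.        ,   1.        ]]), 'distortion': array([-0.13573354,  0.        ,  0.        ,  0.        ,  0.        ]), 'world_from_camera': array([[-0.78376317, -0.45901257,  0.41835721, -0.09708383],
       [-0.62073501,  0.55717753, -0.55158068,  0.89666736],
      
[... 746 characters left out ...]
]), 'world_from_camera': array([[-7.08736302e-03, -9.83574090e-01,  1.80365679e-01,
         3.66027709e-01],
       [-9.99974708e-01,  6.86406291e-03, -1.86215771e-03,
         1.25370122e-02],
       [ 5.93528703e-04, -1.80374315e-01, -9.83597862e-01,
         1.36558165e+00],
       [ 0.00000000e+00,  0.00000000e+00,  0.00000000e+00,
         1.00000000e+00]])}
grip [([282, 268], 0.82)]
pivot [([286, 214], 0.59)]
stop_right [([294, 224], 0.79)]
box_top [([287, 222], 0.94), ([296, 224], 0.45)]
plate_foot [([282, 221], 0.55)]
press [([290, 229], 0.82)]
caddy [([486, 278], 0.58)]
tin [([147, 288], 0.59), ([348, 239], 0.16)]
kazoo_left [([227, 220], 0.77)]
kazoo_right [([350, 241], 0.77)]
1.1
```

View pics/side0.png

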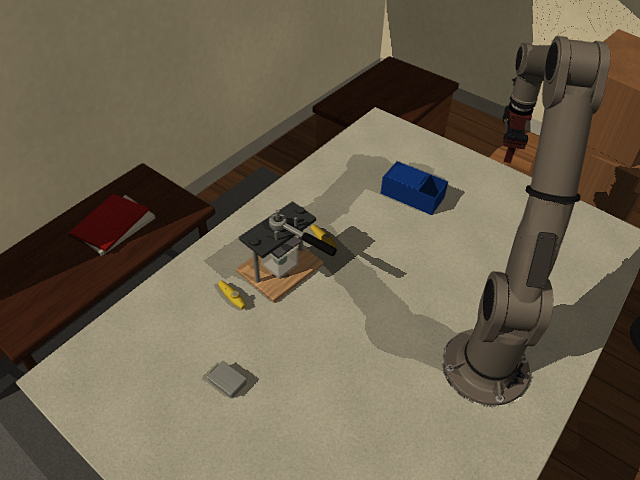

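View pics/top0.png

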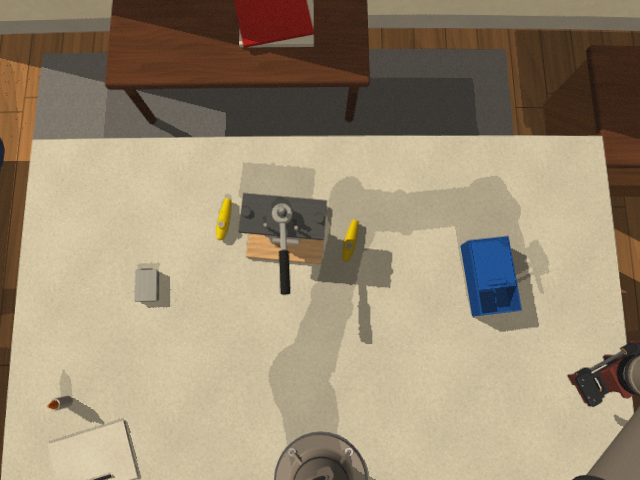

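```bash
cat > h.py <<'E'
import numpy as np,cv2
from cell import *
from scipy.optimize import least_squares
from scipy.spatial.transform import Rotation as R
def ray(c,px):
    k=calibration(c); T=k["world_from_camera"]
    u=cv2.undistortPoints(np.array([[px]],float),k["camera_matrix"],k["distortion"])[0,0]
    return T[:3,3],T[:3,:3]@np.array([u[0],u[1],1])
def atz(c,px,z):
    o,d=ray(c,px); return o+d*(z-o[2])/d[2]
def proj(c,P):
    k=calibration(c); T=np.linalg.inv(k["world_from_camera"])
    return cv2.projectPoints(np.atleast_2d(np.array(P,float)),cv2.Rodrigues(T[:3,:3])[0],T[:3,3],k["camera_matrix"],k["distortion"])[0][:,0]
E
python3 - <<'E'
from h import *
for c,l in (("side",dict(grip=(317,242,.202),pivot=(280,222,.202),stop=(296,220,.214),box=(282,243,.098))),("top",dict(grip=(282,268,.202),pivot=(286,214,.202),stop=(294,224,.214),box=(287,222,.098),press=(290,229,0),kl=(227,220,0),kr=(350,241,0),caddy=(486,278,0),tin=(147,288,0)))):
    for n,(u,v,z) in l.items(): print(c,n,atz(c,(u,v),z).round(4))
E
```

```text
side grip [0.5283 0.08   0.202 ]
side pivot [0.6568 0.0857 0.202 ]
side stop [0.6193 0.0602 0.214 ]
side box [0.6657 0.0714 0.098 ]
top grip [0.529  0.0889 0.202 ]
top pivot [0.6607 0.0799 0.202 ]
top stop [0.633 0.06  0.214]
top box [0.6654 0.0832 0.098 ]
top press [0.6682 0.0802 0.    ]
top kl [0.6956 0.2589 0.    ]
top kr [ 0.6325 -0.0885  0.    ]
top caddy [ 0.5249 -0.466   0.    ]
top tin [0.5036 0.4771 0.    ]
```

```bash
python3 - <<'E'
import cv2
a=cv2.imread("pics/top0.png")[170:310,200:380]; cv2.imwrite("pics/topz.png",cv2.resize(a,None,fx=4.2,fy=4.2,interpolation=cv2.INTER_CUBIC))
a=cv2.imread("pics/side0.png")[190:310,210:360]; cv2.imwrite("pics/sidez.png",cv2.resize(a,None,fx=5,fy=5,interpolation=cv2.INTER_CUBIC))
E
```

```text
(no output)
```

View pics/topz.png

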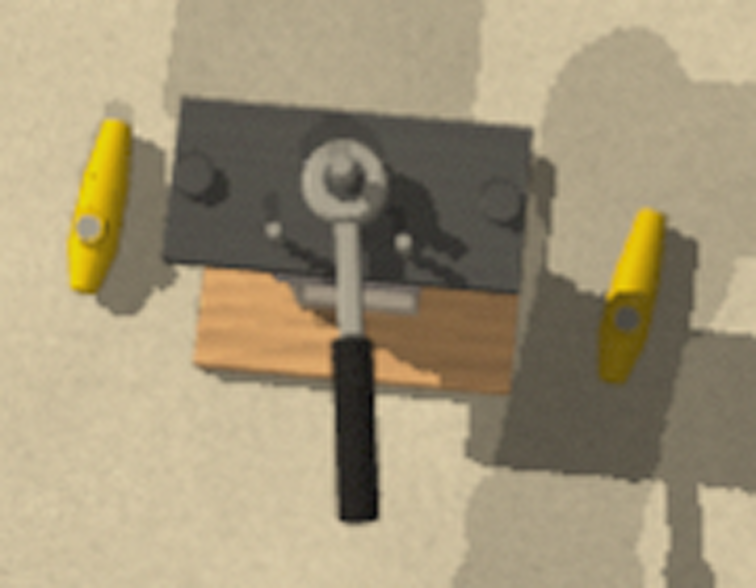

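View pics/sidez.png

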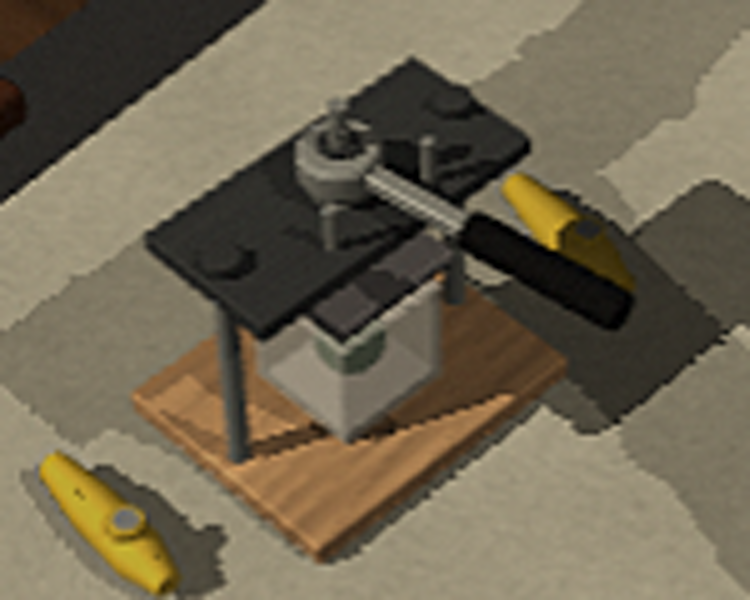

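```bash
python3 - <<'E'
from h import *
t=lambda p:(p[0]/4.2+200-.4,p[1]/4.2+170-.4)
s=lambda p:(p[0]/5+210-.4,p[1]/5+190-.4)
C=[(.05,.105),(.05,-.105),(-.05,-.105),(-.05,.105)]
P=[t(p) for p in [(181,97),(532,129),(517,293),(164,261)]]
pt=[("top",c+(.182,),p) for c,p in zip(C,P)]
pt+=[("side",C[0]+(.182,),s((146,238))),("side",C[1]+(.182,),s((412,57))),("side",C[2]+(.182,),s((530,138)))]
# pins: shank half width 7 + pin r 4 =11 at 50
def f(x,raw=False):
    c,sn=np.cos(x[2]),np.sin(x[2]); r=[]
    for cam,q,p in pt:
        r.append(proj(cam,[x[0]+c*q[0]-sn*q[1],x[1]+sn*q[0]+c*q[1],q[2]])[0]-p)
    def hand(rr,dz=0):
        a=x[2]-x[3]; return [x[0]-rr*np.cos(a),x[1]-rr*np.sin(a),.202+dz]
    for cam,q,p in [("top",hand(.195),t((358,518))),("top",hand(.09),t((352,338))),("top",hand(0,.01),t((343,180))),("side",hand(.195),s((614,306))),("side",hand(.09),s((468,227)))]:
        r.append(proj(cam,q)[0]-p)
    return np.array(r) if raw else np.ravel(r)
o=least_squares(f,[.66,.08,-.09,0],loss="soft_l1"); x=o.x
print(x,f(x,True).round(1).tolist())
for q in (-.6,0,x[3],.6):
    a=x[2]-q; print(q,(x[0]-.135*np.cos(a)).round(4),(x[1]-.135*np.sin(a)).round(4))
st=sense(); print(R.from_euler('xyz',st['tool_rot'],degrees=True).as_matrix().round(3))
E
```

```text
[ 0.66232976  0.08989255 -0.09472245 -0.13842677] [[-0.3, -0.4], [0.4, -0.9], [0.5, -0.5], [-1.0, -0.2], [-0.7, -0.3], [-0.0, -0.1], [0.5, 0.2], [0.3, 1.0], [-0.1, -0.1], [0.3, -0.1], [2.1, 2.0], [-0.1, 0.8]]
-0.6 0.5442 0.0245
0 0.5279 0.1027
-0.138426770311809 0.5275 0.084
0.6 0.5586 0.1763
[[ 0.     0.427 -0.904]
 [-0.    -0.904 -0.427]
 [-1.     0.    -0.   ]]
```

Request:
step_arm([
  {"tx": -0.03, "ty": 0, "tz": 0, "turn": 0.008, "fingers": 87},
  {"tx": -0.03, "ty": 0, "tz": 0, "turn": 0.008, "fingers": 87},
  {"tx": -0.03, "ty": 0, "tz": 0, "turn": 0.008, "fingers": 87},
  {"tx": -0.03, "ty": 0, "tz": 0, "turn": 0.008, "fingers": 87},
  {"tx": -0.03, "ty": 0, "tz": 0, "turn": 0.008, "fingers": 87},
  {"tx": -0.03, "ty": 0, "tz": 0, "turn": 0.008, "fingers": 87},
  {"tx": -0.03, "ty": 0, "tz": 0, "turn": 0.008, "fingers": 87},
  {"tx": -0.03, "ty": 0, "tz": 0, "turn": 0.008, "fingers": 87},
])

```text
time_s: 1.77
position: [0.288, -0.6104, 0.271]
tool_rot: [-70.0, 90.0, 112.1]
contact_force: [0.6, -0.3, 0.4]
opening: 0.0869
```

Request:
step_arm([
  {"tx": 0, "ty": -0.142, "tz": -0.056, "turn": 0, "fingers": 87},
  {"tx": 0, "ty": -0.142, "tz": -0.056, "turn": 0, "fingers": 87},
  {"tx": 0, "ty": -0.142, "tz": -0.056, "turn": 0, "fingers": 87},
  {"tx": 0, "ty": -0.142, "tz": -0.056, "turn": 0, "fingers": 87},
  {"tx": 0, "ty": -0.142, "tz": -0.056, "turn": 0, "fingers": 87},
  {"tx": 0, "ty": -0.142, "tz": -0.056, "turn": 0, "fingers": 87},
  {"tx": 0, "ty": -0.142, "tz": -0.056, "turn": 0, "fingers": 87},
  {"tx": 0, "ty": -0.142, "tz": -0.056, "turn": 0, "fingers": 87},
])

```text
time_s: 2.43
position: [0.369, -0.3786, 0.2709]
tool_rot: [131.4, 90.0, -46.4]
contact_force: [0.2, -0.4, 0.1]
opening: 0.0873
```

Request:
step_arm([
  {"tx": 0, "ty": -0.142, "tz": -0.056, "turn": 0, "fingers": 87},
  {"tx": 0, "ty": -0.142, "tz": -0.056, "turn": 0, "fingers": 87},
  {"tx": 0, "ty": -0.142, "tz": -0.056, "turn": 0, "fingers": 87},
  {"tx": 0, "ty": -0.142, "tz": -0.056, "turn": 0, "fingers": 87},
  {"tx": 0, "ty": -0.142, "tz": -0.056, "turn": 0, "fingers": 87},
  {"tx": 0, "ty": -0.142, "tz": -0.056, "turn": 0, "fingers": 87},
  {"tx": 0, "ty": -0.142, "tz": -0.056, "turn": 0, "fingers": 87},
  {"tx": 0, "ty": -0.142, "tz": -0.056, "turn": 0, "fingers": 87},
])

```text
time_s: 3.1
position: [0.4498, -0.1481, 0.271]
tool_rot: [153.4, 90.0, -24.4]
contact_force: [1.0, -0.0, 0.7]
opening: 0.0872
```

Request:
step_arm([
  {"tx": 0, "ty": -0.142, "tz": -0.056, "turn": 0, "fingers": 87},
  {"tx": 0, "ty": -0.142, "tz": -0.056, "turn": 0, "fingers": 87},
  {"tx": 0, "ty": -0.142, "tz": -0.056, "turn": 0, "fingers": 87},
  {"tx": 0, "ty": -0.142, "tz": -0.056, "turn": 0, "fingers": 87},
  {"tx": 0, "ty": -0.142, "tz": -0.056, "turn": 0, "fingers": 87},
  {"tx": 0, "ty": -0.142, "tz": -0.056, "turn": 0, "fingers": 87},
  {"tx": 0, "ty": -0.142, "tz": -0.056, "turn": 0, "fingers": 87},
  {"tx": 0, "ty": 0, "tz": 0, "turn": 0, "fingers": 87},
])

```text
time_s: 3.77
position: [0.5212, 0.0591, 0.271]
tool_rot: [-115.7, 89.8, 66.9]
contact_force: [-0.6, 0.7, 0.5]
opening: 0.0873
```

```bash
cat >> h.py <<'E'
PV=np.array([0.6623,0.0899]); YAW=-0.0947
def where(st=None):
    st=st or sense(); M=R.from_euler('xyz',st['tool_rot'],degrees=True).as_matrix()
    p=st['position']; d=p[:2]-PV; r=np.hypot(*d)
    q=YAW-np.arctan2(-d[1],-d[0]); yaw=np.arctan2(M[1,1],M[0,1]); qt=YAW-(yaw+np.pi/2)
    t=-np.array([np.sin(YAW-q),-np.cos(YAW-q)]) # + = leftward
    F=st['contact_force'][:2]
    h=-np.array([np.cos(YAW-q),np.sin(YAW-q)])
    return dict(t=round(st['time_s'],2),r=round(r,4),q=round(q,3),qtool=round(float(qt),3),z=round(p[2],4),Ftan=round(float(F@t),2),Frad=round(float(F@h),2),Fz=round(float(st['contact_force'][2]),2),op=round(st['opening'],4))
def rows(p0,q0,goals):
    """p0 xyz,q0 tool q angle; goals list of (r,q,z,qtool) -> tx,ty,tz,turn units"""
    out=[];p=np.array(p0,float);qt=q0
    for r,q,z,g in goals:
        a=YAW-q; t=np.array([PV[0]-r*np.cos(a),PV[1]-r*np.sin(a),z]); d=t-p
        b=YAW-qt; y=np.array([np.sin(b),-np.cos(b),0]); zz=np.array([-np.cos(b),-np.sin(b),0])
        out.append([-d[2]/.2,d@y/.2,d@zz/.2,(g-qt)/(2*np.pi)]); p=t; qt=g
    return np.array(out)
E
python3 - <<'E'
from h import *
s=sense();print(s['position'],s['joint_pos'].round(1),where(s))
im=get_image("top"); cv2.imwrite("pics/t1.png",cv2.resize(im[150:330,180:400,::-1],None,fx=3.5,fy=3.5))
E
```

```text
[0.52121984 0.05907951 0.27104086] [   4.8   11.8  -20.7  105.2    4.4   63.7 -104.8] {'t': 3.77, 'r': np.float64(0.1444), 'q': np.float64(-0.31), 'qtool': -0.141, 'z': np.float64(0.271), 'Ftan': 0.77, 'Frad': 0.4, 'Fz': 0.55, 'op': 0.0873}
```

View pics/t1.png

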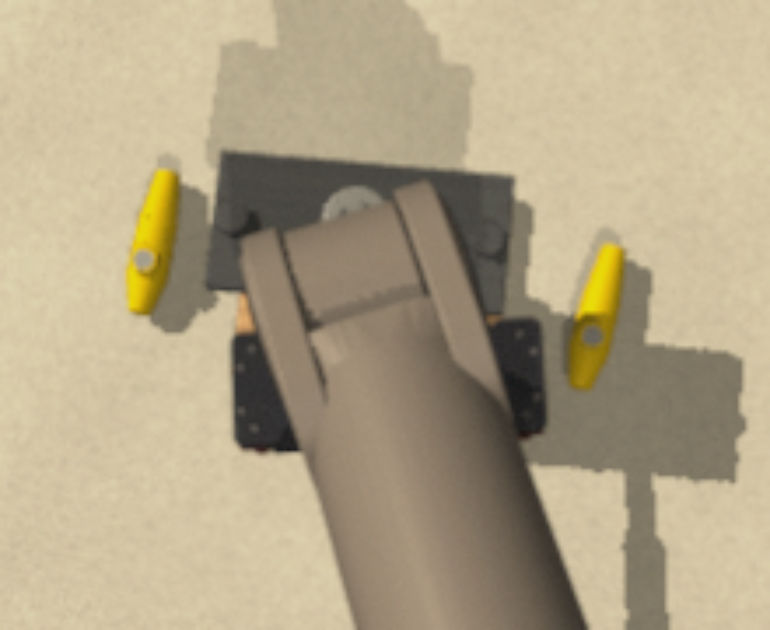

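Request:
step_arm([
  {"tx": 0, "ty": -0.062, "tz": -0.018, "turn": 0, "fingers": 87},
  {"tx": 0, "ty": -0.062, "tz": -0.018, "turn": 0, "fingers": 87},
  {"tx": 0.073, "ty": 0, "tz": 0, "turn": 0, "fingers": 87},
  {"tx": 0.073, "ty": 0, "tz": 0, "turn": 0, "fingers": 87},
  {"tx": 0.073, "ty": 0, "tz": 0, "turn": 0, "fingers": 87},
  {"tx": 0.073, "ty": 0, "tz": 0, "turn": 0, "fingers": 87},
  {"tx": 0.073, "ty": 0, "tz": 0, "turn": 0, "fingers": 87},
  {"tx": 0.073, "ty": 0, "tz": 0, "turn": 0, "fingers": 87},
])

```text
time_s: 4.48
position: [0.5263, 0.0756, 0.1825]
tool_rot: [97.8, 90.0, -80.1]
contact_force: [-0.2, -0.1, -1.0]
opening: 0.0868
```

Request:
step_arm([
  {"tx": 0, "ty": 0, "tz": 0, "turn": 0, "fingers": 30},
  {"tx": 0, "ty": 0, "tz": 0, "turn": 0, "fingers": 30},
  {"tx": 0, "ty": 0, "tz": 0, "turn": 0, "fingers": 30},
  {"tx": 0, "ty": 0, "tz": 0, "turn": 0, "fingers": 30},
  {"tx": 0, "ty": 0, "tz": 0, "turn": 0, "fingers": 30},
  {"tx": 0, "ty": 0, "tz": 0, "turn": 0, "fingers": 30},
  {"tx": 0, "ty": 0, "tz": 0, "turn": 0, "fingers": 30},
  {"tx": 0, "ty": 0, "tz": 0, "turn": 0, "fingers": 30},
])

```text
time_s: 5.15
position: [0.5265, 0.0773, 0.1833]
tool_rot: [-175.7, 90.0, 6.5]
contact_force: [0.1, -0.3, -0.8]
opening: 0.0369
```

```bash
python3 - <<'E'
from h import *
s=sense();print(s['position'],s['joint_pos'].round(1),where(s))
im=get_image("side"); cv2.imwrite("pics/s2.png",cv2.resize(im[170:310,210:390,::-1],None,fx=4,fy=4))
E
```

```text
[0.52650925 0.07726184 0.18331426] [   2.1   17.8  -20.6  109.9    7.7   53.6 -110. ] {'t': 5.15, 'r': np.float64(0.1364), 'q': np.float64(-0.188), 'qtool': -0.133, 'z': np.float64(0.1833), 'Ftan': -0.32, 'Frad': -0.08, 'Fz': -0.84, 'op': 0.0369}
```

View pics/s2.png

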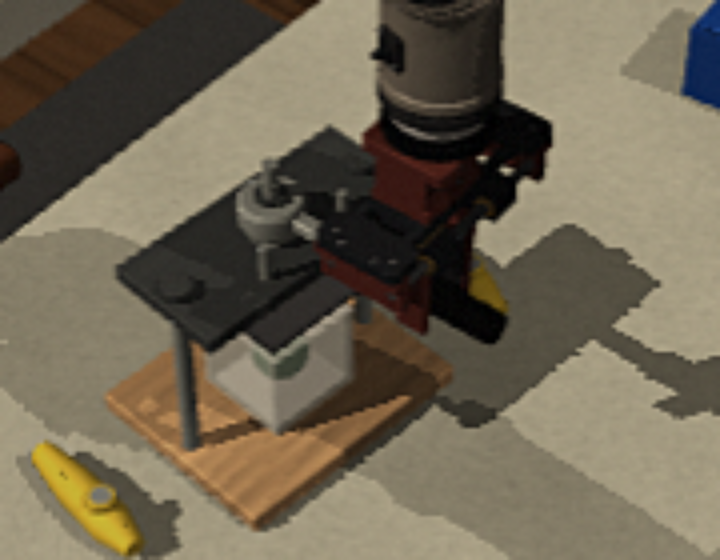

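Request:
step_arm([
  {"tx": 0, "ty": -0.0635, "tz": -0.003, "turn": 0.014, "fingers": 30},
  {"tx": 0, "ty": -0.0635, "tz": -0.003, "turn": 0.014, "fingers": 30},
  {"tx": 0, "ty": -0.0635, "tz": -0.003, "turn": 0.014, "fingers": 30},
  {"tx": 0, "ty": -0.0635, "tz": -0.003, "turn": 0.014, "fingers": 30},
  {"tx": 0, "ty": -0.0635, "tz": -0.003, "turn": 0.014, "fingers": 30},
  {"tx": 0, "ty": -0.0635, "tz": -0.003, "turn": 0.014, "fingers": 30},
  {"tx": 0, "ty": -0.0635, "tz": -0.003, "turn": 0.014, "fingers": 30},
  {"tx": 0, "ty": -0.0635, "tz": -0.003, "turn": 0.014, "fingers": 30},
])

```text
time_s: 5.87
position: [0.555, 0.1709, 0.1823]
tool_rot: [68.7, 89.6, -149.7]
contact_force: [-7.2, -3.8, 3.5]
opening: 0.0305
```

```bash
python3 - <<'E'
from h import *
s=sense();print(s['position'],s['joint_pos'].round(1),where(s))
im=get_image("side"); cv2.imwrite("pics/s3.png",cv2.resize(im[170:310,210:390,::-1],None,fx=4,fy=4))
print(where())
E
```

```text
[0.55504814 0.17090721 0.18228424] [ -12.1   21.8  -14.1  103.6    6.4   55.6 -157.3] {'t': 5.87, 'r': np.float64(0.1344), 'q': np.float64(0.552), 'qtool': 0.575, 'z': np.float64(0.1823), 'Ftan': -7.37, 'Frad': 3.51, 'Fz': 3.48, 'op': 0.0305}
{'t': 5.92, 'r': np.float64(0.1348), 'q': np.float64(0.575), 'qtool': 0.578, 'z': np.float64(0.1824), 'Ftan': -3.05, 'Frad': 2.27, 'Fz': -0.81, 'op': 0.0303}
```

View pics/s3.png

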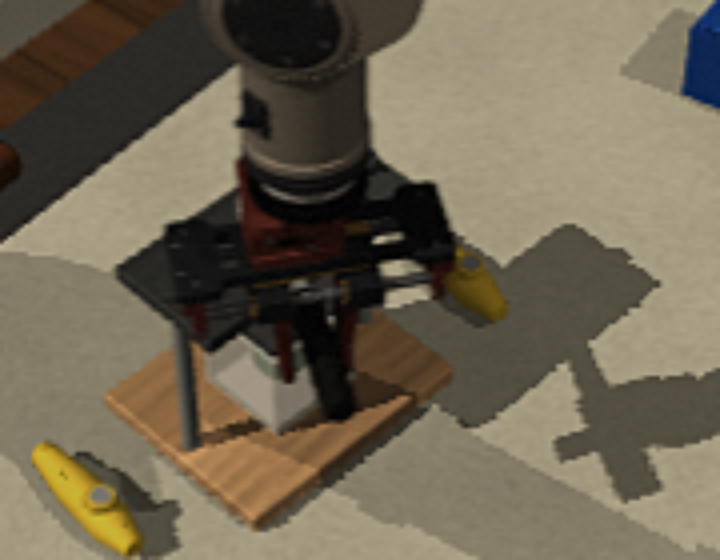

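```bash
cat >> h.py <<'E'
def plan(q1,qt1,n,r=.135,z=.183,lead=0):
    s=sense(); w=where(s); p=s['position']; q0,g0,r0=w['q'],w['qtool'],w['r']
    g=[(r0+(r-r0)*(i+1)/n,q0+(q1-q0)*(i+1)/n,p[2]+(z-p[2])*(i+1)/n,g0+(qt1-g0)*(i+1)/n) for i in range(n)]
    o=rows(p,g0,g); print(w); print(o.round(4)[[0,n//4,n//2,3*n//4,n-1]]); print("mean",o.mean(0).round(4))
    for i in range(0,n,8): print("mean8",o[i:i+8].mean(0).round(4))
E
python3 -c "
from h import *
plan(-.60,-.52,16)"
```

```text
{'t': 5.92, 'r': np.float64(0.1348), 'q': np.float64(0.575), 'qtool': 0.578, 'z': np.float64(0.1824), 'Ftan': -3.05, 'Frad': 2.27, 'Fz': -0.81, 'op': 0.0303}
[[-0.0002  0.0497 -0.0018 -0.0109]
 [-0.0002  0.0494 -0.0029 -0.0109]
 [-0.0002  0.0494 -0.0038 -0.0109]
 [-0.0002  0.0493 -0.0048 -0.0109]
 [-0.0002  0.0493 -0.0055 -0.0109]]
mean [-0.0002  0.0494 -0.0037 -0.0109]
mean8 [-0.0002  0.0495 -0.0027 -0.0109]
mean8 [-0.0002  0.0493 -0.0046 -0.0109]
```

Request:
step_arm([
  {"tx": 0, "ty": 0.05, "tz": -0.003, "turn": -0.011, "fingers": 30},
  {"tx": 0, "ty": 0.05, "tz": -0.003, "turn": -0.011, "fingers": 30},
  {"tx": 0, "ty": 0.05, "tz": -0.003, "turn": -0.011, "fingers": 30},
  {"tx": 0, "ty": 0.05, "tz": -0.003, "turn": -0.011, "fingers": 30},
  {"tx": 0, "ty": 0.05, "tz": -0.003, "turn": -0.011, "fingers": 30},
  {"tx": 0, "ty": 0.05, "tz": -0.003, "turn": -0.011, "fingers": 30},
  {"tx": 0, "ty": 0.05, "tz": -0.003, "turn": -0.011, "fingers": 30},
  {"tx": 0, "ty": 0.05, "tz": -0.003, "turn": -0.011, "fingers": 30},
])

```text
time_s: 6.58
position: [0.5291, 0.0981, 0.1831]
tool_rot: [-119.8, 89.9, 54.1]
contact_force: [-0.7, 0.6, 0.1]
opening: 0.0301
```

Request:
step_arm([
  {"tx": 0, "ty": 0.049, "tz": -0.004, "turn": -0.011, "fingers": 30},
  {"tx": 0, "ty": 0.049, "tz": -0.004, "turn": -0.011, "fingers": 30},
  {"tx": 0, "ty": 0.049, "tz": -0.004, "turn": -0.011, "fingers": 30},
  {"tx": 0, "ty": 0.049, "tz": -0.004, "turn": -0.011, "fingers": 30},
  {"tx": 0, "ty": 0.049, "tz": -0.004, "turn": -0.011, "fingers": 30},
  {"tx": 0, "ty": 0.049, "tz": -0.005, "turn": -0.011, "fingers": 30},
  {"tx": 0, "ty": 0.049, "tz": -0.005, "turn": -0.011, "fingers": 30},
  {"tx": 0, "ty": 0.049, "tz": -0.005, "turn": -0.011, "fingers": 30},
])

```text
time_s: 7.25
position: [0.5463, 0.0218, 0.1832]
tool_rot: [176.9, 90.0, 22.5]
contact_force: [0.3, 1.7, -0.9]
opening: 0.0297
```

```bash
python3 -c "
from h import *
plan(.58,.48,16)"
```

```text
{'t': 7.25, 'r': np.float64(0.1345), 'q': np.float64(-0.625), 'qtool': -0.541, 'z': np.float64(0.1832), 'Ftan': 1.33, 'Frad': -1.09, 'Fz': -0.91, 'op': 0.0297}
[[ 0.0001 -0.0507  0.0024  0.0102]
 [ 0.0001 -0.0507  0.0002  0.0102]
 [ 0.0001 -0.0507 -0.0022  0.0102]
 [ 0.0001 -0.0506 -0.0045  0.0102]
 [ 0.0001 -0.0504 -0.0062  0.0102]]
mean [ 0.0001 -0.0506 -0.0019  0.0102]
mean8 [ 0.0001 -0.0507  0.0005  0.0102]
mean8 [ 0.0001 -0.0506 -0.0042  0.0102]
```

Request:
step_arm([
  {"tx": 0, "ty": -0.051, "tz": 0.002, "turn": 0.01, "fingers": 30},
  {"tx": 0, "ty": -0.051, "tz": 0.001, "turn": 0.01, "fingers": 30},
  {"tx": 0, "ty": -0.051, "tz": 0.001, "turn": 0.01, "fingers": 30},
  {"tx": 0, "ty": -0.051, "tz": 0.001, "turn": 0.01, "fingers": 30},
  {"tx": 0, "ty": -0.051, "tz": 0, "turn": 0.01, "fingers": 30},
  {"tx": 0, "ty": -0.051, "tz": 0, "turn": 0.01, "fingers": 30},
  {"tx": 0, "ty": -0.051, "tz": -0.001, "turn": 0.01, "fingers": 30},
  {"tx": 0, "ty": -0.051, "tz": -0.001, "turn": 0.01, "fingers": 30},
])

```text
time_s: 7.92
position: [0.5268, 0.0979, 0.1828]
tool_rot: [62.5, 89.7, -121.2]
contact_force: [-3.5, -6.0, 3.1]
opening: 0.03
```

Request:
step_arm([
  {"tx": 0, "ty": -0.051, "tz": -0.002, "turn": 0.01, "fingers": 30},
  {"tx": 0, "ty": -0.051, "tz": -0.003, "turn": 0.01, "fingers": 30},
  {"tx": 0, "ty": -0.051, "tz": -0.003, "turn": 0.01, "fingers": 30},
  {"tx": 0, "ty": -0.051, "tz": -0.004, "turn": 0.01, "fingers": 30},
  {"tx": 0, "ty": -0.051, "tz": -0.005, "turn": 0.01, "fingers": 30},
  {"tx": 0, "ty": -0.051, "tz": -0.005, "turn": 0.01, "fingers": 30},
  {"tx": 0, "ty": -0.051, "tz": -0.006, "turn": 0.01, "fingers": 30},
  {"tx": 0, "ty": -0.051, "tz": -0.006, "turn": 0.01, "fingers": 30},
])

```text
time_s: 8.58
position: [0.5548, 0.1744, 0.1826]
tool_rot: [68.3, 89.7, -144.2]
contact_force: [-6.0, -5.0, 4.3]
opening: 0.0301
```

```bash
python3 -c "
from h import *
plan(-.62,-.54,16); print(sense()['joint_pos'].round(1))"
```

```text
{'t': 8.58, 'r': np.float64(0.1367), 'q': np.float64(0.572), 'qtool': 0.472, 'z': np.float64(0.1826), 'Ftan': -7.61, 'Frad': 1.6, 'Fz': 4.32, 'op': 0.0301}
[[-0.0001  0.0505  0.0026 -0.0101]
 [-0.0001  0.0507  0.0004 -0.0101]
 [-0.0001  0.0505 -0.0019 -0.0101]
 [-0.0001  0.0502 -0.0042 -0.0101]
 [-0.0001  0.05   -0.0058 -0.0101]]
mean [-0.0001  0.0505 -0.0016 -0.0101]
mean8 [-0.0001  0.0507  0.0006 -0.0101]
mean8 [-0.0001  0.0503 -0.0039 -0.0101]
[ -11.6   22.   -15.3  103.5    6.9   55.7 -152.3]
```

Request:
step_arm([
  {"tx": 0, "ty": 0.05, "tz": 0.002, "turn": -0.01, "fingers": 30},
  {"tx": 0, "ty": 0.05, "tz": 0.001, "turn": -0.01, "fingers": 30},
  {"tx": 0, "ty": 0.05, "tz": 0.001, "turn": -0.01, "fingers": 30},
  {"tx": 0, "ty": 0.05, "tz": 0.001, "turn": -0.01, "fingers": 30},
  {"tx": 0, "ty": 0.05, "tz": 0, "turn": -0.01, "fingers": 30},
  {"tx": 0, "ty": 0.05, "tz": 0, "turn": -0.01, "fingers": 30},
  {"tx": 0, "ty": 0.05, "tz": -0.001, "turn": -0.01, "fingers": 30},
  {"tx": 0, "ty": 0.05, "tz": -0.001, "turn": -0.01, "fingers": 30},
])

```text
time_s: 9.25
position: [0.5291, 0.1029, 0.1832]
tool_rot: [-93.9, 89.9, 82.9]
contact_force: [-0.5, 7.2, -2.1]
opening: 0.0306
```

Request:
step_arm([
  {"tx": 0, "ty": 0.05, "tz": -0.002, "turn": -0.01, "fingers": 30},
  {"tx": 0, "ty": 0.05, "tz": -0.003, "turn": -0.01, "fingers": 30},
  {"tx": 0, "ty": 0.05, "tz": -0.003, "turn": -0.01, "fingers": 30},
  {"tx": 0, "ty": 0.05, "tz": -0.004, "turn": -0.01, "fingers": 30},
  {"tx": 0, "ty": 0.05, "tz": -0.005, "turn": -0.01, "fingers": 30},
  {"tx": 0, "ty": 0.05, "tz": -0.005, "turn": -0.01, "fingers": 30},
  {"tx": 0, "ty": 0.05, "tz": -0.006, "turn": -0.01, "fingers": 30},
  {"tx": 0, "ty": 0.05, "tz": -0.006, "turn": -0.01, "fingers": 30},
])

```text
time_s: 9.92
position: [0.5481, 0.0248, 0.183]
tool_rot: [-41.4, 89.9, 164.1]
contact_force: [-1.0, 2.0, 0.3]
opening: 0.0301
```

```bash
python3 - <<'E'
from h import *
plan(.58,.48,16)
im=get_image("side"); cv2.imwrite("pics/s4.png",cv2.resize(im[190:310,210:360,::-1],None,fx=5,fy=5,interpolation=cv2.INTER_CUBIC))
E
```

```text
{'t': 9.92, 'r': np.float64(0.1315), 'q': np.float64(-0.613), 'qtool': -0.541, 'z': np.float64(0.183), 'Ftan': 2.25, 'Frad': -0.11, 'Fz': 0.34, 'op': 0.0301}
[[-0.     -0.0487  0.003   0.0102]
 [-0.     -0.0494  0.0007  0.0102]
 [-0.     -0.0497 -0.0015  0.0102]
 [-0.     -0.0499 -0.0036  0.0102]
 [-0.     -0.05   -0.0053  0.0102]]
mean [-0.     -0.0496 -0.0012  0.0102]
mean8 [-0.     -0.0493  0.001   0.0102]
mean8 [-0.     -0.0499 -0.0034  0.0102]
```

View pics/s4.png

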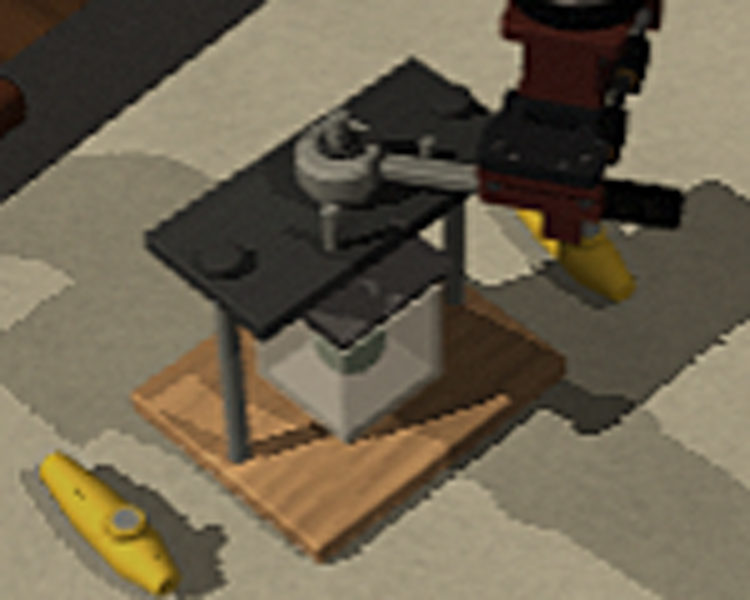

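```bash
python3 - <<'E'
from h import *
c,s=np.cos(YAW),np.sin(YAW)
for nm,h in (("rub",.043),("box",.04)):
  for sx,sy in ((-1,1),(-1,-1)):
    for z in (.098,.104,.11,.116,.122):
        x,y=sx*h,sy*h
        p=proj("side",[PV[0]+c*x-s*y,PV[1]+s*x+c*y,z])[0]; print(nm,sx,sy,z,((p-[210,190])*5+2).round())
a=cv2.imread("pics/side0.png")[225:290,255:310];b=cv2.imread("pics/s4.png")
b=cv2.resize(b,(150,120),interpolation=cv2.INTER_AREA)[35:100,45:100]
cv2.imwrite("pics/cmp.png",cv2.resize(np.hstack([a,b]),None,fx=7,fy=7,interpolation=cv2.INTER_CUBIC))
E
```

```text
rub -1 1 0.098 [343. 365.]
rub -1 1 0.104 [342. 358.]
rub -1 1 0.11 [342. 351.]
rub -1 1 0.116 [342. 344.]
rub -1 1 0.122 [341. 337.]
rub -1 -1 0.098 [449. 287.]
rub -1 -1 0.104 [449. 280.]
rub -1 -1 0.11 [449. 273.]
rub -1 -1 0.116 [449. 266.]
rub -1 -1 0.122 [449. 259.]
box -1 1 0.098 [343. 359.]
box -1 1 0.104 [342. 353.]
box -1 1 0.11 [342. 346.]
box -1 1 0.116 [342. 339.]
box -1 1 0.122 [341. 332.]
box -1 -1 0.098 [442. 287.]
box -1 -1 0.104 [442. 280.]
box -1 -1 0.11 [441. 273.]
box -1 -1 0.116 [441. 266.]
box -1 -1 0.122 [441. 259.]
```

View pics/cmp.png

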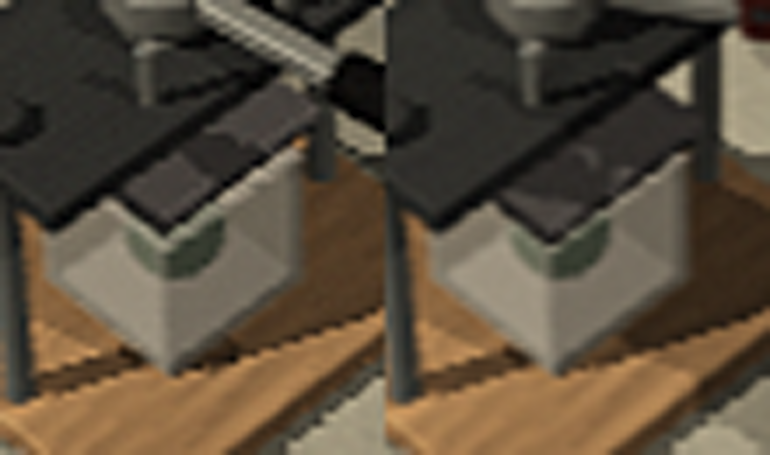

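Request:
step_arm([
  {"tx": 0, "ty": -0.05, "tz": 0.003, "turn": 0.01, "fingers": 30},
  {"tx": 0, "ty": -0.05, "tz": 0.002, "turn": 0.01, "fingers": 30},
  {"tx": 0, "ty": -0.05, "tz": 0.002, "turn": 0.01, "fingers": 30},
  {"tx": 0, "ty": -0.05, "tz": 0.001, "turn": 0.01, "fingers": 30},
  {"tx": 0, "ty": -0.05, "tz": 0.001, "turn": 0.01, "fingers": 30},
  {"tx": 0, "ty": -0.05, "tz": 0, "turn": 0.01, "fingers": 30},
  {"tx": 0, "ty": -0.05, "tz": 0, "turn": 0.01, "fingers": 30},
  {"tx": 0, "ty": -0.05, "tz": -0.001, "turn": 0.01, "fingers": 30},
])

```text
time_s: 10.63
position: [0.5303, 0.0995, 0.1829]
tool_rot: [116.8, 89.8, -67.0]
contact_force: [3.1, -5.8, -1.7]
opening: 0.0305
```

Request:
step_arm([
  {"tx": 0, "ty": -0.05, "tz": -0.002, "turn": 0.01, "fingers": 30},
  {"tx": 0, "ty": -0.05, "tz": -0.003, "turn": 0.01, "fingers": 30},
  {"tx": 0, "ty": -0.05, "tz": -0.003, "turn": 0.01, "fingers": 30},
  {"tx": 0, "ty": -0.05, "tz": -0.004, "turn": 0.01, "fingers": 30},
  {"tx": 0, "ty": -0.05, "tz": -0.005, "turn": 0.01, "fingers": 30},
  {"tx": 0, "ty": -0.05, "tz": -0.005, "turn": 0.01, "fingers": 30},
  {"tx": 0, "ty": -0.05, "tz": -0.006, "turn": 0.01, "fingers": 30},
  {"tx": 0, "ty": -0.05, "tz": -0.006, "turn": 0.01, "fingers": 30},
])

```text
time_s: 11.3
position: [0.5577, 0.173, 0.1828]
tool_rot: [99.6, 89.7, -113.0]
contact_force: [-1.6, -7.4, 3.3]
opening: 0.0298
```

```bash
python3 -c "
from h import *
plan(-.62,-.54,16); print(sense()['joint_pos'].round(1))"
```

```text
{'t': 11.3, 'r': np.float64(0.1336), 'q': np.float64(0.577), 'qtool': 0.475, 'z': np.float64(0.1828), 'Ftan': -6.81, 'Frad': -3.31, 'Fz': 3.3, 'op': 0.0298}
[[-0.0001  0.0496  0.0038 -0.0101]
 [-0.0001  0.0501  0.0014 -0.0101]
 [-0.0001  0.0502 -0.0009 -0.0101]
 [-0.0001  0.0503 -0.0032 -0.0101]
 [-0.0001  0.0502 -0.0049 -0.0101]]
mean [-0.0001  0.0501 -0.0006 -0.0101]
mean8 [-0.0001  0.05    0.0017 -0.0101]
mean8 [-0.0001  0.0503 -0.0029 -0.0101]
[ -11.5   22.1  -15.2  103.3    7.1   55.7 -152.3]
```

Return stroke.

Request:
step_arm([
  {"tx": 0, "ty": 0.05, "tz": 0.003, "turn": -0.01, "fingers": 30},
  {"tx": 0, "ty": 0.05, "tz": 0.003, "turn": -0.01, "fingers": 30},
  {"tx": 0, "ty": 0.05, "tz": 0.002, "turn": -0.01, "fingers": 30},
  {"tx": 0, "ty": 0.05, "tz": 0.002, "turn": -0.01, "fingers": 30},
  {"tx": 0, "ty": 0.05, "tz": 0.001, "turn": -0.01, "fingers": 30},
  {"tx": 0, "ty": 0.05, "tz": 0.001, "turn": -0.01, "fingers": 30},
  {"tx": 0, "ty": 0.05, "tz": 0, "turn": -0.01, "fingers": 30},
  {"tx": 0, "ty": 0.05, "tz": 0, "turn": -0.01, "fingers": 30},
])

```text
time_s: 11.97
position: [0.5288, 0.103, 0.1832]
tool_rot: [-104.7, 89.9, 72.0]
contact_force: [-0.4, 5.7, -1.3]
opening: 0.0299
```

Request:
step_arm([
  {"tx": 0, "ty": 0.05, "tz": -0.001, "turn": -0.01, "fingers": 30},
  {"tx": 0, "ty": 0.05, "tz": -0.001, "turn": -0.01, "fingers": 30},
  {"tx": 0, "ty": 0.05, "tz": -0.002, "turn": -0.01, "fingers": 30},
  {"tx": 0, "ty": 0.05, "tz": -0.003, "turn": -0.01, "fingers": 30},
  {"tx": 0, "ty": 0.05, "tz": -0.003, "turn": -0.01, "fingers": 30},
  {"tx": 0, "ty": 0.05, "tz": -0.004, "turn": -0.01, "fingers": 30},
  {"tx": 0, "ty": 0.05, "tz": -0.004, "turn": -0.01, "fingers": 30},
  {"tx": 0, "ty": 0.05, "tz": -0.005, "turn": -0.01, "fingers": 30},
])

```text
time_s: 12.63
position: [0.5457, 0.025, 0.183]
tool_rot: [-53.1, 90.0, 152.4]
contact_force: [-2.3, 2.1, 2.3]
opening: 0.0302
```

```bash
python3 - <<'E'
from h import *
plan(.58,.48,16)
im=get_image("side"); cv2.imwrite("pics/s5.png",cv2.resize(im[225:290,255:310,::-1],None,fx=9,fy=9,interpolation=cv2.INTER_CUBIC))
E
```

```text
{'t': 12.63, 'r': np.float64(0.1335), 'q': np.float64(-0.603), 'qtool': -0.539, 'z': np.float64(0.183), 'Ftan': 2.93, 'Frad': 1.05, 'Fz': 2.3, 'op': 0.0302}
[[ 0.     -0.0493  0.002   0.0101]
 [ 0.     -0.0495 -0.0002  0.0101]
 [ 0.     -0.0496 -0.0023  0.0101]
 [ 0.     -0.0496 -0.0043  0.0101]
 [ 0.     -0.0495 -0.0058  0.0101]]
mean [ 0.     -0.0495 -0.002   0.0101]
mean8 [ 0.     -0.0495  0.0001  0.0101]
mean8 [ 0.     -0.0496 -0.004   0.0101]
```

View pics/s5.png

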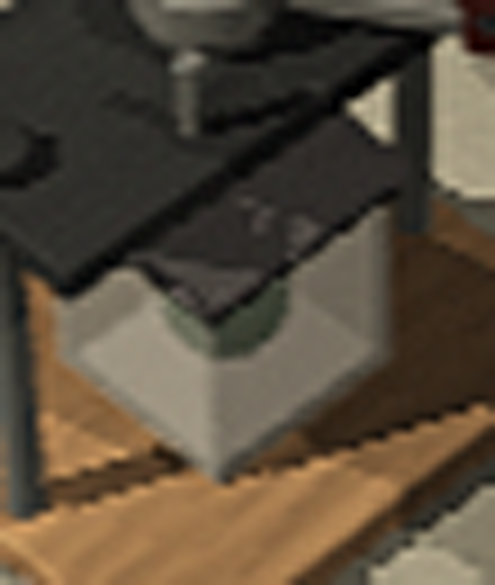

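Request:
step_arm([
  {"tx": 0, "ty": -0.05, "tz": 0.002, "turn": 0.01, "fingers": 30},
  {"tx": 0, "ty": -0.05, "tz": 0.002, "turn": 0.01, "fingers": 30},
  {"tx": 0, "ty": -0.05, "tz": 0.001, "turn": 0.01, "fingers": 30},
  {"tx": 0, "ty": -0.05, "tz": 0.001, "turn": 0.01, "fingers": 30},
  {"tx": 0, "ty": -0.05, "tz": 0, "turn": 0.01, "fingers": 30},
  {"tx": 0, "ty": -0.05, "tz": 0, "turn": 0.01, "fingers": 30},
  {"tx": 0, "ty": -0.05, "tz": -0.001, "turn": 0.01, "fingers": 30},
  {"tx": 0, "ty": -0.05, "tz": -0.001, "turn": 0.01, "fingers": 30},
])

```text
time_s: 13.35
position: [0.5284, 0.0999, 0.1829]
tool_rot: [111.5, 89.8, -72.4]
contact_force: [2.6, -6.3, -0.8]
opening: 0.0303
```

Request:
step_arm([
  {"tx": 0, "ty": -0.05, "tz": -0.002, "turn": 0.01, "fingers": 30},
  {"tx": 0, "ty": -0.05, "tz": -0.003, "turn": 0.01, "fingers": 30},
  {"tx": 0, "ty": -0.05, "tz": -0.003, "turn": 0.01, "fingers": 30},
  {"tx": 0, "ty": -0.05, "tz": -0.004, "turn": 0.01, "fingers": 30},
  {"tx": 0, "ty": -0.05, "tz": -0.005, "turn": 0.01, "fingers": 30},
  {"tx": 0, "ty": -0.05, "tz": -0.005, "turn": 0.01, "fingers": 30},
  {"tx": 0, "ty": -0.05, "tz": -0.006, "turn": 0.01, "fingers": 30},
  {"tx": 0, "ty": -0.05, "tz": -0.006, "turn": 0.01, "fingers": 30},
])

```text
time_s: 14.02
position: [0.5549, 0.172, 0.1826]
tool_rot: [88.7, 89.6, -124.1]
contact_force: [-7.2, -10.6, 7.5]
opening: 0.0303
```

```bash
python3 -c "
from h import *
plan(-.62,-.54,16); print(sense()['joint_pos'].round(1))"
```

```text
{'t': 14.02, 'r': np.float64(0.1352), 'q': np.float64(0.558), 'qtool': 0.477, 'z': np.float64(0.1826), 'Ftan': -12.84, 'Frad': -0.74, 'Fz': 7.5, 'op': 0.0303}
[[-0.0001  0.0495  0.0022 -0.0101]
 [-0.0001  0.0497  0.0001 -0.0101]
 [-0.0001  0.0497 -0.0019 -0.0101]
 [-0.0001  0.0496 -0.0039 -0.0101]
 [-0.0001  0.0494 -0.0054 -0.0101]]
mean [-0.0001  0.0496 -0.0016 -0.0101]
mean8 [-0.0001  0.0497  0.0004 -0.0101]
mean8 [-0.0001  0.0496 -0.0036 -0.0101]
[ -11.4   21.9  -15.3  103.5    7.1   55.8 -152.5]
```

Request:
step_arm([
  {"tx": 0, "ty": 0.05, "tz": 0.002, "turn": -0.01, "fingers": 30},
  {"tx": 0, "ty": 0.05, "tz": 0.002, "turn": -0.01, "fingers": 30},
  {"tx": 0, "ty": 0.05, "tz": 0.001, "turn": -0.01, "fingers": 30},
  {"tx": 0, "ty": 0.05, "tz": 0.001, "turn": -0.01, "fingers": 30},
  {"tx": 0, "ty": 0.05, "tz": 0, "turn": -0.01, "fingers": 30},
  {"tx": 0, "ty": 0.05, "tz": 0, "turn": -0.01, "fingers": 30},
  {"tx": 0, "ty": 0.05, "tz": -0.001, "turn": -0.01, "fingers": 30},
  {"tx": 0, "ty": 0.05, "tz": -0.001, "turn": -0.01, "fingers": 30},
])

```text
time_s: 14.68
position: [0.5285, 0.1022, 0.1831]
tool_rot: [-104.0, 90.0, 72.6]
contact_force: [-1.7, 1.8, 0.1]
opening: 0.0298
```

Request:
step_arm([
  {"tx": 0, "ty": 0.05, "tz": -0.002, "turn": -0.01, "fingers": 30},
  {"tx": 0, "ty": 0.05, "tz": -0.002, "turn": -0.01, "fingers": 30},
  {"tx": 0, "ty": 0.05, "tz": -0.003, "turn": -0.01, "fingers": 30},
  {"tx": 0, "ty": 0.05, "tz": -0.003, "turn": -0.01, "fingers": 30},
  {"tx": 0, "ty": 0.05, "tz": -0.004, "turn": -0.01, "fingers": 30},
  {"tx": 0, "ty": 0.05, "tz": -0.004, "turn": -0.01, "fingers": 30},
  {"tx": 0, "ty": 0.05, "tz": -0.005, "turn": -0.01, "fingers": 30},
  {"tx": 0, "ty": 0.05, "tz": -0.005, "turn": -0.01, "fingers": 30},
])

```text
time_s: 15.35
position: [0.5465, 0.0252, 0.1831]
tool_rot: [-85.2, 90.0, 120.2]
contact_force: [0.9, 0.1, 0.2]
opening: 0.0303
```

```bash
python3 - <<'E'
from h import *
im=get_image("side"); cv2.imwrite("pics/s6.png",cv2.resize(im[225:290,255:310,::-1],None,fx=9,fy=9,interpolation=cv2.INTER_CUBIC))
plan(.58,.48,32)
E
```

```text
{'t': 15.4, 'r': np.float64(0.1329), 'q': np.float64(-0.626), 'qtool': -0.539, 'z': np.float64(0.183), 'Ftan': -1.15, 'Frad': 0.29, 'Fz': -0.27, 'op': 0.0299}
[[ 0.     -0.0249  0.0019  0.0051]
 [ 0.     -0.0251  0.0009  0.0051]
 [ 0.     -0.0252 -0.0003  0.0051]
 [ 0.     -0.0253 -0.0015  0.0051]
 [ 0.     -0.0253 -0.0025  0.0051]]
mean [ 0.     -0.0252 -0.0002  0.0051]
mean8 [ 0.     -0.025   0.0015  0.0051]
mean8 [ 0.     -0.0252  0.0004  0.0051]
mean8 [ 0.     -0.0253 -0.0008  0.0051]
mean8 [ 0.     -0.0253 -0.002   0.0051]
```

View pics/s6.png

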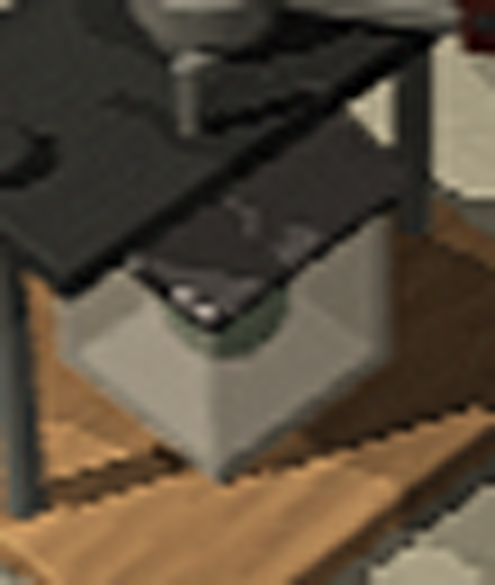

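Request:
step_arm([
  {"tx": 0, "ty": -0.025, "tz": 0.002, "turn": 0.005, "fingers": 30},
  {"tx": 0, "ty": -0.025, "tz": 0.002, "turn": 0.005, "fingers": 30},
  {"tx": 0, "ty": -0.025, "tz": 0.002, "turn": 0.005, "fingers": 30},
  {"tx": 0, "ty": -0.025, "tz": 0.002, "turn": 0.005, "fingers": 30},
  {"tx": 0, "ty": -0.025, "tz": 0.001, "turn": 0.005, "fingers": 30},
  {"tx": 0, "ty": -0.025, "tz": 0.001, "turn": 0.005, "fingers": 30},
  {"tx": 0, "ty": 0, "tz": 0, "turn": 0, "fingers": 30},
  {"tx": 0, "ty": 0, "tz": 0, "turn": 0, "fingers": 30},
])

```text
time_s: 16.07
position: [0.5353, 0.0496, 0.183]
tool_rot: [109.1, 89.8, -56.7]
contact_force: [3.1, -6.8, -3.0]
opening: 0.0299
```

```bash
python3 -c "
from h import *
plan(-.2,-.2,8)"
```

```text
{'t': 16.07, 'r': np.float64(0.1332), 'q': np.float64(-0.402), 'qtool': -0.342, 'z': np.float64(0.183), 'Ftan': -7.45, 'Frad': -0.91, 'Fz': -3.01, 'op': 0.0299}
[[ 0.     -0.017   0.0017  0.0028]
 [ 0.     -0.0168  0.0017  0.0028]
 [ 0.     -0.0169  0.0014  0.0028]
 [ 0.     -0.017   0.0012  0.0028]
 [ 0.     -0.017   0.001   0.0028]]
mean [ 0.     -0.0169  0.0015  0.0028]
mean8 [ 0.     -0.0169  0.0015  0.0028]
```

Request:
step_arm([
  {"tx": 0, "ty": -0.008, "tz": 0.001, "turn": 0.001, "fingers": 30},
  {"tx": 0, "ty": -0.008, "tz": 0.001, "turn": 0.001, "fingers": 30},
  {"tx": 0, "ty": -0.008, "tz": 0.001, "turn": 0.001, "fingers": 30},
  {"tx": 0, "ty": -0.008, "tz": 0.001, "turn": 0.001, "fingers": 30},
  {"tx": 0, "ty": -0.008, "tz": 0.001, "turn": 0.001, "fingers": 30},
  {"tx": 0, "ty": -0.008, "tz": 0.001, "turn": 0.001, "fingers": 30},
  {"tx": 0, "ty": -0.008, "tz": 0.001, "turn": 0.001, "fingers": 30},
  {"tx": 0, "ty": -0.008, "tz": 0.001, "turn": 0.001, "fingers": 30},
])

```text
time_s: 16.73
position: [0.5321, 0.0599, 0.1831]
tool_rot: [121.8, 89.7, -47.0]
contact_force: [8.8, -10.7, -4.1]
opening: 0.0303
```

```bash
python3 -c "
from h import *
plan(-.2,-.2,8)"
```

```text
{'t': 16.73, 'r': np.float64(0.1336), 'q': np.float64(-0.321), 'qtool': -0.29, 'z': np.float64(0.1831), 'Ftan': -12.36, 'Frad': -6.22, 'Fz': -4.13, 'op': 0.0303}
[[ 0.     -0.01    0.001   0.0018]
 [ 0.     -0.0101  0.001   0.0018]
 [ 0.     -0.0102  0.001   0.0018]
 [ 0.     -0.0102  0.0009  0.0018]
 [ 0.     -0.0102  0.0008  0.0018]]
mean [ 0.     -0.0101  0.001   0.0018]
mean8 [ 0.     -0.0101  0.001   0.0018]
```

Request:
step_arm([
  {"tx": 0, "ty": -0.006, "tz": 0, "turn": 0.001, "fingers": 30},
  {"tx": 0, "ty": -0.006, "tz": 0, "turn": 0.001, "fingers": 30},
  {"tx": 0, "ty": -0.006, "tz": 0, "turn": 0.001, "fingers": 30},
  {"tx": 0, "ty": -0.006, "tz": 0, "turn": 0.001, "fingers": 30},
  {"tx": 0, "ty": -0.006, "tz": 0, "turn": 0.001, "fingers": 30},
  {"tx": 0, "ty": -0.006, "tz": 0, "turn": 0.001, "fingers": 30},
  {"tx": 0, "ty": -0.006, "tz": 0, "turn": 0.001, "fingers": 30},
  {"tx": 0, "ty": -0.006, "tz": 0, "turn": 0.001, "fingers": 30},
])

```text
time_s: 17.4
position: [0.5303, 0.0683, 0.183]
tool_rot: [114.4, 89.6, -57.4]
contact_force: [7.1, -13.7, -3.8]
opening: 0.0303
```

```bash
python3 -c "
from h import *
plan(-.2,-.2,8)"
```

```text
{'t': 17.4, 'r': np.float64(0.1338), 'q': np.float64(-0.257), 'qtool': -0.239, 'z': np.float64(0.183), 'Ftan': -14.63, 'Frad': -4.83, 'Fz': -3.81, 'op': 0.0303}
[[ 0.     -0.0046  0.001   0.0008]
 [ 0.     -0.0048  0.0008  0.0008]
 [ 0.     -0.0048  0.0008  0.0008]
 [ 0.     -0.0048  0.0008  0.0008]
 [ 0.     -0.0048  0.0007  0.0008]]
mean [ 0.     -0.0048  0.0008  0.0008]
mean8 [ 0.     -0.0048  0.0008  0.0008]
```

Request:
step_arm([
  {"tx": 0, "ty": -0.004, "tz": 0, "turn": 0.001, "fingers": 30},
  {"tx": 0, "ty": -0.004, "tz": 0, "turn": 0.001, "fingers": 30},
  {"tx": 0, "ty": -0.004, "tz": 0, "turn": 0.001, "fingers": 30},
  {"tx": 0, "ty": -0.004, "tz": 0, "turn": 0.001, "fingers": 30},
  {"tx": 0, "ty": -0.004, "tz": 0, "turn": 0.001, "fingers": 30},
  {"tx": 0, "ty": -0.004, "tz": 0, "turn": 0.001, "fingers": 30},
  {"tx": 0, "ty": -0.004, "tz": 0, "turn": 0.001, "fingers": 30},
  {"tx": 0, "ty": -0.004, "tz": 0, "turn": 0.001, "fingers": 30},
])

```text
time_s: 18.07
position: [0.5296, 0.0741, 0.183]
tool_rot: [114.7, 89.6, -59.9]
contact_force: [7.2, -13.7, -4.6]
opening: 0.03
```

```bash
python3 -c "
from h import *
plan(-.62,-.5,16)"
```

```text
{'t': 18.07, 'r': np.float64(0.1337), 'q': np.float64(-0.213), 'qtool': -0.189, 'z': np.float64(0.183), 'Ftan': -14.48, 'Frad': -5.49, 'Fz': -4.62, 'op': 0.03}
[[-0.      0.0168  0.     -0.0031]
 [-0.      0.017  -0.0006 -0.0031]
 [-0.      0.0171 -0.001  -0.0031]
 [-0.      0.0171 -0.0015 -0.0031]
 [-0.      0.0171 -0.0018 -0.0031]]
mean [-0.      0.017  -0.001  -0.0031]
mean8 [-0.      0.017  -0.0005 -0.0031]
mean8 [-0.      0.0171 -0.0014 -0.0031]
```

Request:
step_arm([
  {"tx": 0, "ty": -0.003, "tz": 0, "turn": 0.0005, "fingers": 30},
  {"tx": 0, "ty": -0.003, "tz": 0, "turn": 0.0005, "fingers": 30},
  {"tx": 0, "ty": -0.003, "tz": 0, "turn": 0.0005, "fingers": 30},
  {"tx": 0, "ty": -0.003, "tz": 0, "turn": 0.0005, "fingers": 30},
  {"tx": 0, "ty": -0.003, "tz": 0, "turn": 0.0005, "fingers": 30},
  {"tx": 0, "ty": -0.003, "tz": 0, "turn": 0.0005, "fingers": 30},
  {"tx": 0, "ty": -0.003, "tz": 0, "turn": 0.0005, "fingers": 30},
  {"tx": 0, "ty": -0.003, "tz": 0, "turn": 0.0005, "fingers": 30},
])

```text
time_s: 18.73
position: [0.5291, 0.0783, 0.183]
tool_rot: [112.1, 89.6, -63.9]
contact_force: [6.7, -16.0, -2.2]
opening: 0.0303
```

```bash
python3 -c "
from h import *
plan(-.60,-.52,16)
get_image('side');print(where());get_image('side');print(where())"
```

```text
{'t': 18.73, 'r': np.float64(0.1337), 'q': np.float64(-0.182), 'qtool': -0.163, 'z': np.float64(0.183), 'Ftan': -16.54, 'Frad': -5.28, 'Fz': -2.18, 'op': 0.0303}
[[ 0.      0.0177 -0.0001 -0.0036]
 [ 0.      0.0175 -0.0004 -0.0036]
 [ 0.      0.0175 -0.0007 -0.0036]
 [ 0.      0.0176 -0.001  -0.0036]
 [ 0.      0.0176 -0.0012 -0.0036]]
mean [ 0.      0.0175 -0.0007 -0.0036]
mean8 [ 0.      0.0175 -0.0004 -0.0036]
mean8 [ 0.      0.0176 -0.0009 -0.0036]
{'t': 18.78, 'r': np.float64(0.1337), 'q': np.float64(-0.181), 'qtool': -0.163, 'z': np.float64(0.183), 'Ftan': -16.05, 'Frad': -5.38, 'Fz': -2.95, 'op': 0.0303}
{'t': 18.83, 'r': np.float64(0.1338), 'q': np.float64(-0.181), 'qtool': -0.163, 'z': np.float64(0.183), 'Ftan': -15.49, 'Frad': -5.48, 'Fz': -2.91, 'op': 0.0302}
```

Request:
step_arm([
  {"tx": 0, "ty": 0.018, "tz": 0, "turn": -0.0036, "fingers": 30},
  {"tx": 0, "ty": 0.018, "tz": 0, "turn": -0.0036, "fingers": 30},
  {"tx": 0, "ty": 0.018, "tz": 0, "turn": -0.0036, "fingers": 30},
  {"tx": 0, "ty": 0.018, "tz": 0, "turn": -0.0036, "fingers": 30},
  {"tx": 0, "ty": 0.018, "tz": -0.001, "turn": -0.0036, "fingers": 30},
  {"tx": 0, "ty": 0.018, "tz": -0.001, "turn": -0.0036, "fingers": 30},
  {"tx": 0, "ty": 0.018, "tz": -0.001, "turn": -0.0036, "fingers": 30},
  {"tx": 0, "ty": 0.018, "tz": -0.001, "turn": -0.0036, "fingers": 30},
])

```text
time_s: 19.5
position: [0.5322, 0.0564, 0.1831]
tool_rot: [147.1, 90.0, -18.3]
contact_force: [0.1, 0.1, -0.2]
opening: 0.0297
```

Request:
step_arm([
  {"tx": 0, "ty": 0.018, "tz": -0.001, "turn": -0.0036, "fingers": 30},
  {"tx": 0, "ty": 0.018, "tz": -0.001, "turn": -0.0036, "fingers": 30},
  {"tx": 0, "ty": 0.018, "tz": -0.001, "turn": -0.0036, "fingers": 30},
  {"tx": 0, "ty": 0.018, "tz": -0.001, "turn": -0.0036, "fingers": 30},
  {"tx": 0, "ty": 0.018, "tz": -0.001, "turn": -0.0036, "fingers": 30},
  {"tx": 0, "ty": 0.018, "tz": -0.001, "turn": -0.0036, "fingers": 30},
  {"tx": 0, "ty": 0.018, "tz": -0.001, "turn": -0.0036, "fingers": 30},
  {"tx": 0, "ty": 0, "tz": 0, "turn": 0, "fingers": 30},
])

```text
time_s: 20.17
position: [0.5416, 0.0329, 0.183]
tool_rot: [137.0, 90.0, -19.3]
contact_force: [-0.1, -1.0, 0.5]
opening: 0.0297
```

```bash
python3 -c "
from h import *
plan(-.62,-.52,16)"
```

```text
{'t': 20.17, 'r': np.float64(0.1335), 'q': np.float64(-0.536), 'qtool': -0.508, 'z': np.float64(0.183), 'Ftan': -0.84, 'Frad': 0.52, 'Fz': 0.52, 'op': 0.0297}
[[ 0.      0.0036  0.0003 -0.0001]
 [ 0.      0.0035  0.0003 -0.0001]
 [ 0.      0.0035  0.0002 -0.0001]
 [ 0.      0.0036  0.0002 -0.0001]
 [ 0.      0.0036  0.0001 -0.0001]]
mean [ 0.      0.0036  0.0002 -0.0001]
mean8 [ 0.      0.0035  0.0003 -0.0001]
mean8 [ 0.      0.0036  0.0002 -0.0001]
```

Request:
step_arm([
  {"tx": 0, "ty": 0.008, "tz": 0, "turn": 0, "fingers": 30},
  {"tx": 0, "ty": 0.008, "tz": 0, "turn": 0, "fingers": 30},
  {"tx": 0, "ty": 0.008, "tz": 0, "turn": 0, "fingers": 30},
  {"tx": 0, "ty": 0.008, "tz": 0, "turn": 0, "fingers": 30},
  {"tx": 0, "ty": 0.008, "tz": 0, "turn": 0, "fingers": 30},
  {"tx": 0, "ty": 0.008, "tz": 0, "turn": 0, "fingers": 30},
  {"tx": 0, "ty": 0.008, "tz": 0, "turn": 0, "fingers": 30},
  {"tx": 0, "ty": 0, "tz": 0, "turn": 0, "fingers": 30},
])

```text
time_s: 20.83
position: [0.5463, 0.0224, 0.183]
tool_rot: [-57.7, 90.0, 146.1]
contact_force: [-1.6, 1.2, 0.2]
opening: 0.03
```

Request:
step_arm([
  {"tx": 0, "ty": 0, "tz": 0, "turn": 0, "fingers": 70},
  {"tx": 0, "ty": 0, "tz": 0, "turn": 0, "fingers": 70},
  {"tx": 0, "ty": 0, "tz": 0, "turn": 0, "fingers": 70},
  {"tx": 0, "ty": 0, "tz": 0, "turn": 0, "fingers": 70},
  {"tx": 0, "ty": 0, "tz": 0, "turn": 0, "fingers": 70},
  {"tx": 0, "ty": 0, "tz": 0, "turn": 0, "fingers": 70},
  {"tx": 0, "ty": 0, "tz": 0, "turn": 0, "fingers": 70},
  {"tx": 0, "ty": 0, "tz": 0, "turn": 0, "fingers": 70},
])

```text
time_s: 21.5
position: [0.5462, 0.0226, 0.1831]
tool_rot: [153.4, 90.0, -2.8]
contact_force: [0.3, -0.6, 0.4]
opening: 0.0699
```

```bash
python3 -c "
from h import *
print(where())"
```

```text
{'t': 21.5, 'r': np.float64(0.1342), 'q': np.float64(-0.62), 'qtool': -0.51, 'z': np.float64(0.1831), 'Ftan': -0.66, 'Frad': 0.05, 'Fz': 0.37, 'op': 0.0699}
```

Lift clear (100 mm), then back off toward the robot a little and look.

Request:
step_arm([
  {"tx": -0.05, "ty": 0, "tz": 0, "turn": 0, "fingers": 70},
  {"tx": -0.07, "ty": 0, "tz": 0, "turn": 0, "fingers": 70},
  {"tx": -0.07, "ty": 0, "tz": 0, "turn": 0, "fingers": 70},
  {"tx": -0.07, "ty": 0, "tz": 0, "turn": 0, "fingers": 70},
  {"tx": -0.07, "ty": 0, "tz": 0, "turn": 0, "fingers": 70},
  {"tx": -0.07, "ty": 0, "tz": 0, "turn": 0, "fingers": 70},
  {"tx": -0.07, "ty": 0, "tz": 0, "turn": 0, "fingers": 70},
  {"tx": -0.03, "ty": 0, "tz": 0, "turn": 0, "fingers": 70},
])

```text
time_s: 22.17
position: [0.5471, 0.0229, 0.2858]
tool_rot: [159.7, 89.8, 3.5]
contact_force: [1.0, -0.2, 0.5]
opening: 0.0701
```

Request:
step_arm([
  {"tx": 0, "ty": 0.12, "tz": 0, "turn": 0, "fingers": 70},
  {"tx": 0, "ty": 0.12, "tz": 0, "turn": 0, "fingers": 70},
  {"tx": 0, "ty": 0.12, "tz": 0, "turn": 0, "fingers": 70},
  {"tx": 0, "ty": 0.12, "tz": 0, "turn": 0, "fingers": 70},
  {"tx": 0, "ty": 0.12, "tz": 0, "turn": 0, "fingers": 70},
  {"tx": 0, "ty": 0.12, "tz": 0, "turn": 0, "fingers": 70},
  {"tx": 0, "ty": 0.12, "tz": 0, "turn": 0, "fingers": 70},
  {"tx": 0, "ty": 0, "tz": 0, "turn": 0, "fingers": 70},
])

```text
time_s: 22.83
position: [0.6146, -0.1371, 0.2825]
tool_rot: [60.4, 89.9, -96.2]
contact_force: [-0.4, -0.9, -0.0]
opening: 0.0697
```

```bash
python3 - <<'E'
from h import *
a=get_image("top");b=get_image("side");print(where())
cv2.imwrite("pics/tE.png",cv2.resize(a[150:330,130:400,::-1],None,fx=2.9,fy=2.9)); cv2.imwrite("pics/sE.png",cv2.resize(b[170:310,200:380,::-1],None,fx=4,fy=4))
cv2.imwrite("pics/full.png",a[:,:,::-1])
E
```

```text
{'t': 22.93, 'r': np.float64(0.227), 'q': np.float64(-1.451), 'qtool': -0.508, 'z': np.float64(0.2827), 'Ftan': 0.18, 'Frad': -0.64, 'Fz': 0.22, 'op': 0.0699}
```

View pics/full.png

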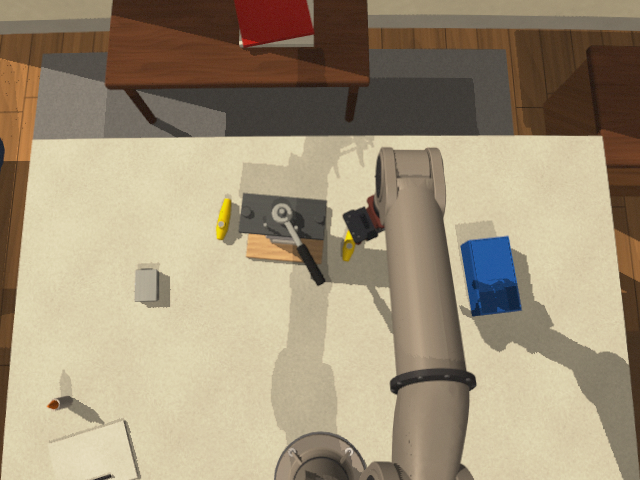

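View pics/sE.png

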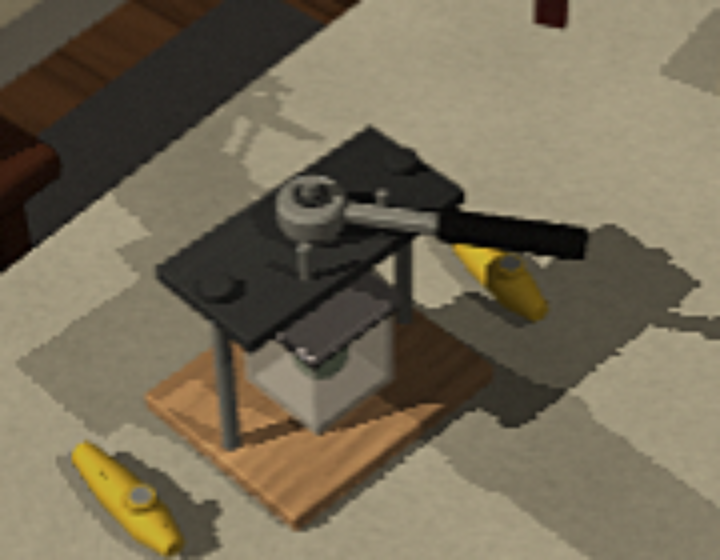

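```bash
python3 - <<'E'
from h import *
e=atz("top",(320.5,281.5),.202); d=e[:2]-PV; print(np.hypot(*d),YAW-np.arctan2(-d[1],-d[0]))
for n in("tin","kazoo_left","kazoo_right","caddy"):
    print(n,[(np.round(m["centre"]),round(m["conf"],2)) for m in mark_of(n,"top")][:2])
print(job_done())
E
```

```text
0.18981285608846485 -0.6003352832065765
tin [(array([149., 286.]), 0.97)]
kazoo_left [(array([226., 219.]), 0.96)]
kazoo_right [(array([352., 240.]), 0.72), (array([296., 226.]), 0.61)]
caddy [(array([486., 281.]), 0.56), (array([285., 223.]), 0.56)]
the job is handed in; nothing more can be done
None
```

The plate is tightened down onto the box. The wrench is back near its right-hand stop and released, and I handed the job in at about 23 s of the 67 s allowed.

- **Tightening:** I worked the wrench with the open fingers straddling its grip, four leftward strokes and then a slow fifth. The push at the grip stayed near 7 N until the fourth stroke, when it rose to about 12.8 N. I crept the fifth stroke up in small steps, and the force reached 15.5–16.5 N. From the stated 30 N/rad, that is roughly 1.5 mm of rubber squeeze.
- **Force readings:** They scatter by about 1 N, and one step read 14.5 N where I expected about 15.5–16 N. The next reading was back in line.
- **Wrench at the end:** I opened the fingers and moved the arm away. The top picture puts the wrench at about −0.60 rad. The limit is −0.42 and the stop is at −0.62.
- **Bystanders:** The caddy, tin and both kazoos show within about 3 pixels of where they started. That is within the marking network's error.
- **Plate height:** I could not check this precisely by camera. The rubber's corner showed about 1.5 pixels higher than my model predicts for contact with the box, so I relied on the force instead.

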